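Nip a box-section offcut in the quick-release rail clamp

TASK

Get the taller of the two standing box-section offcuts clamped for dressing its faces. Lay it down on its side on the bench under control, without letting it topple, let go, then take it again across its middle and set it lengthwise on the rails of the clamp, between the jaws. Then squeeze the thumb release on the sliding jaw, keep it squeezed while you slide the jaw up until the offcut is nipped end to end between both jaws, and let go so that the jaw locks; leave the shorter offcut, the caliper, the tape measure and the spanner where they are.

Things in the scene. Friction and masses are not known exactly. Their poses are not given: they have to be found in the camera images.
- long_offcut_center (a point): centre of the taller offcut: hollow square steel tube, 40 x 40 mm section (3 mm wall, corners rounded 3 mm), 125 mm long, 0.2 to 0.45 kg, loose. Its z axis runs along the tube, x and y are square to its flat faces. It starts standing on end, so the centre is 62.5 mm above the bench; lying on a face on the bench its centre is 20 mm up
- short_offcut_center (a point): centre of the shorter offcut: the same 40 x 40 mm square tube, 80 mm long, loose, standing on end (centre 40 mm above the bench), same axes; it must stay standing where it is
- clamp: quick-release rail clamp, screwed to the bench: base plate 70 (x) x 300 (y) x 8 mm; origin on the bench under its middle, y along the rails, z up. Two flat rails, 16 mm wide at x = -19 and +19 mm, tops 20 mm above the bench, carry the work (an offcut lying on them has its centre 40 mm up). Fixed jaw at the -y end, sliding jaw at the +y end
- fixed_jaw_face (a point): point on the middle of the fixed jaw's face (60 mm wide in x, top 70 mm above the bench, at the clamp's y = -112 mm, looking to +y), 40 mm above the bench; axes as the clamp's
- jaw_face (a point): point on the middle of the sliding jaw's face (60 mm wide, top 70 mm above the bench), 40 mm above the bench; the face looks to the clamp's -y; moves with the jaw; axes as the clamp's
- jaw_grip (a point): middle of the sliding jaw's upright grip: at the clamp's x = 0, 42 mm behind the jaw face (towards +y), 70 mm above the bench; axes as the clamp's. The grip is 28 mm long in y, from 46 to 89 mm above the bench, on a block whose top is 46 mm up. It has a fixed finger rest at x = -18 mm and the thumb button on the +x side. The jaw's plate ahead is 8 mm thick with a web to 17 mm behind its face
- release_face (a point): centre of the outer face of the thumb button, 20 mm (y) x 24 mm (z), on the +x side of the grip: at x = +24 mm when out, +19 mm fully in. Across x, from the finger rest to this face, the grip measures 42 mm, fully squeezed 37 mm; pinching it there squeezes the release and holds the jaw. Axes as the clamp's
- jaw (a joint): travel of the sliding jaw towards the fixed jaw: 0 fully open (185 mm between the faces), growing as it closes, at most 0.078 m; the distance between the faces is 0.185 m less this value. It locks both ways in notches 6 mm apart (0, 6, 12 .. 60 .. mm) unless the release is squeezed 4 mm or more; then it slides with about 1 N. Let go between notches it snaps into the nearest
- release (a joint): how far the thumb button is squeezed in: 0 out (locked), 0.005 m fully in. It springs back by itself; about 9 N start it and 12 N hold it fully in
- caliper: vernier caliper, 70 x 172 x 12 mm, lying loose near the front edge of the bench; origin under its middle; a bystander
- tape_measure: tape measure, 74 x 78 x 31 mm, loose, left of the clamp; origin under its middle; a bystander
- spanner: combination spanner, 29 x 175 x 8 mm, loose, far left at the front; origin under its middle; a bystander

How it is judged:
By the outcome, as a careful person would: the job done as asked, in the order asked, and still so for the second after the job is handed in, with the robot touching nothing.
It also fails if it takes over 59 s, if anything falls off the work surface, if the arm or the gripper's body presses on something with over 40 N, if the wrist force passes 120 N, or if a joint passes its speed limit or range.

ROBOT

A 6-joint arm with a two-finger parallel gripper is mounted at the origin on a cart in front of the work surface, level with it; the furniture and walls round the work are solid. World frame = base frame: x ahead of the robot, y to its left, z up, the work surface at z = 0. Lengths are in m, angles in rad, forces in N, time in s.
With the tool pointing down it reaches from about 0.25 to 0.85 m from the base axis. Payload 12.5 kg.
Tool frame: the origin (TCP) lies at the very end of the fingers, on their centre line; the grasp point (between the pads) lies 19 mm behind it; z points along the fingers, y is the line along which they close (so a half turn about z gives the same grasp; the last joint's range is limited). The gripper opens to 93 mm and grips with 3 to 60 N. Pads are 15 mm wide; open, the fingers measure 128 mm over their backs; the gripper's body (75 mm by 188 mm) begins 65 mm behind the grasp point.
Start: joints at [1.19, 0.351, 1.652, -0, 1.139, -0.085], TCP at [0.16, 0.526, 0.191] pointing down, gripper open.
Joint ranges: [-2.75, 2.75], [-0.79, 2.1], [0.01, 2.65], [-1.57, 4.71], [0.07, 3.14], [-2.87, 2.87]. Speed limits (rad/s): [2.22, 2.22, 2.79, 3.14, 3.14, 3.14].

INTERFACE

Orientations are given as a 3x3 rotation matrix whose columns are the frame's x, y, z axes.
In Python, from plant import move_pose, move_straight, goto_joints, grip, pause, solve_ik, state, snapshot, camera_model, IKError, close_job, cut_out, spot_point gives the robot as it stands. Calls block until the motion is done:
- move_pose(position, orientation): joint-space move of the TCP to a pose.
- move_straight(position, attitude=None, speed=0.15, max_force=None): straight line of the TCP; attitude=None keeps the orientation; speed is the mean speed in m/s. With max_force (N) it stops when the force on the tool has changed by that much, and returns True; else False.
- goto_joints(angles): joint-space move.
- grip(opening, strength=None): finger opening in m; strength is the grip in N (None keeps the last); returns when the fingers have stopped.
- pause(seconds).
- solve_ik(position, orientation): joint angles nearest the present ones, or None.
- state(): the state.
- snapshot(name): name is "side" or "top" or "wrist"; returns the picture (420x560x3 uint8, red, green, blue); there is no depth.
- camera_model(name): a dict with "fx", "fy", "cx", "cy" (pixels), "xyz" and "rotation" of the camera in the world. Camera axes: x right, y down, z forward; pixel columns grow to the right and rows downward; lengths in m; the calibration is good to about 2 mm. A picture is of the moment at which its call begins: read the wrist's pose just before it. camera_model takes no time and is no camera call; for the wrist camera it gives the pose at the moment of the call.
A pose or a line that the arm cannot do raises IKError and nothing moves.
- close_job(): hands the job in; it is judged then, once.
Trained networks look in the newest picture that a camera, given by its name, has taken for a name from the list of things; names that differ only in an ending like _2 or _b are one class to them, and where a whole thing is asked for, a point or a joint stands for the part that bears it (a point fixed in the world has none). Each returns a list of dicts, best first, with "score" (0 to 1); they miss things now and then, are a little off and sometimes report something else, mostly with a low value. They report only what shows in the picture. A call takes as long as a camera call.
- cut_out(thing, camera): "mask" (420x560 bool, what is visible of it) and "location" ([column, row] in pixels, amid what is visible of it).
- spot_point(thing, camera): "location" ([column, row] in pixels: a listed point, or the origin of a listed thing).
The state is a dict: "clock": time; "joints": joint angles; "joint_velocities": joint speeds; "effort": joint torques, N m; "ee_pos": TCP position; "tcp_rot": TCP orientation; "contact_force": force on the tool from outside, world axes, zero at the start; "moment": the same for the moment, N m; "finger_gap": finger opening in m; "gripper_force": force on a finger pad.
Only numpy, scipy, OpenCV 4.12 (cv2) and the standard library are available. Lean on these libraries where they do the work, as an engineer would, in place of code of your own. Each camera call takes 0.05 s, during which the arm holds its last target. There are 200 camera calls.

## Working session

There is one attempt and no reset: what is moved stays moved. The work goes in short steps, each a Python script; the robot and the scene stay as the last script left them, time stands still between calls to the robot, and variables do not carry over. Pictures are saved under pics/ and viewed, at most 10 in all, crops included, and the job is handed in when it is done.

```bash
ls; mkdir -p pics; cat > h.py <<'E'
import numpy as np, cv2
from plant import *
def ray(cam,uv,m=None):
    m=m or camera_model(cam); R=np.array(m["rotation"])
    d=R@np.array([(uv[0]-m["cx"])/m["fx"],(uv[1]-m["cy"])/m["fy"],1.]); return np.array(m["xyz"]),d
def onplane(cam,uv,z,m=None):
    o,d=ray(cam,uv,m); return o+d*(z-o[2])/d[2]
def proj(cam,p,m=None):
    m=m or camera_model(cam); q=np.array(m["rotation"]).T@(np.array(p)-m["xyz"])
    return np.array([m["fx"]*q[0]/q[2]+m["cx"],m["fy"]*q[1]/q[2]+m["cy"]])
def save(n,im): cv2.imwrite(f"pics/{n}.png",im[:,:,::-1])
E
python3 - <<'E'
from h import *
H=dict(long_offcut_center=.0625,short_offcut_center=.04,clamp=0,fixed_jaw_face=.04,jaw_face=.04,jaw_grip=.07,release_face=.07,caliper=0,tape_measure=0,spanner=0)
ims=[]
for c in("top","side"):
    im=snapshot(c); ims.append(im); m=camera_model(c); print(c,np.round(m["xyz"],3),np.round(m["rotation"],2).tolist(),m["fx"])
    for k,z in H.items():
        for r in spot_point(k,c)[:2]: print(k,round(r["score"],2),np.round(r["location"]),np.round(onplane(c,r["location"],z),3))
save("top0",ims[0]);save("side0",ims[1])
print(state()["clock"])
E
```

```text
pics
top [0.331 0.229 1.124] [[-0.02, -0.99, 0.17], [-1.0, 0.02, -0.02], [0.02, -0.17, -0.99]] 422.9809712582354
long_offcut_center 0.65 [360. 221.] [ 0.465 -0.021  0.062]
short_offcut_center 0.57 [230. 234.] [0.442 0.311 0.04 ]
short_offcut_center 0.28 [357. 228.] [ 0.45  -0.016  0.04 ]
clamp 0.61 [289. 170.] [0.616 0.152 0.   ]
fixed_jaw_face 0.57 [332. 172.] [0.599 0.043 0.04 ]
jaw_face 0.64 [266. 173.] [0.6   0.215 0.04 ]
jaw_grip 0.87 [251. 172.] [0.597 0.255 0.07 ]
release_face 0.22 [355. 224.] [ 0.455 -0.003  0.07 ]
caliper 0.85 [285. 271.] [0.345 0.172 0.   ]
tape_measure 0.9 [187. 177.] [0.604 0.43  0.   ]
spanner 0.87 [160. 243.] [0.425 0.501 0.   ]
side [ 0.554 -0.683  0.729] [[1.0, 0.01, -0.04], [0.04, -0.59, 0.8], [-0.02, -0.81, -0.59]] 431.2692785168995
long_offcut_center 0.87 [242. 278.] [ 0.451 -0.019  0.062]
short_offcut_center 0.83 [249. 201.] [0.438 0.306 0.04 ]
clamp 0.55 [310. 248.] [0.606 0.157 0.   ]
fixed_jaw_face 0.82 [314. 261.] [0.61  0.062 0.04 ]
fixed_jaw_face 0.57 [252. 200.] [0.446 0.313 0.04 ]
jaw_face 0.96 [309. 220.] [0.604 0.22  0.04 ]
jaw_grip 0.71 [311. 200.] [0.608 0.272 0.07 ]
release_face 0.61 [316. 202.] [0.623 0.262 0.07 ]
release_face 0.28 [311. 200.] [0.608 0.27  0.07 ]
caliper 0.82 [208. 246.] [0.34  0.161 0.   ]
tape_measure 0.96 [304. 188.] [0.596 0.439 0.   ]
tape_measure 0.67 [311. 266.] [ 0.606  0.088 -0.   ]
spanner 0.51 [252. 176.] [0.429 0.506 0.   ]
1.1
```

```bash
python3 - <<'E'
import cv2
a=cv2.imread("pics/top0.png")[120:300,130:400];b=cv2.imread("pics/side0.png")[130:330,170:390]
cv2.imwrite("pics/a.png",cv2.resize(a,(800,533),interpolation=cv2.INTER_CUBIC))
cv2.imwrite("pics/b.png",cv2.resize(b,(660,600),interpolation=cv2.INTER_CUBIC))
E
```

```text
(no output)
```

View pics/a.png

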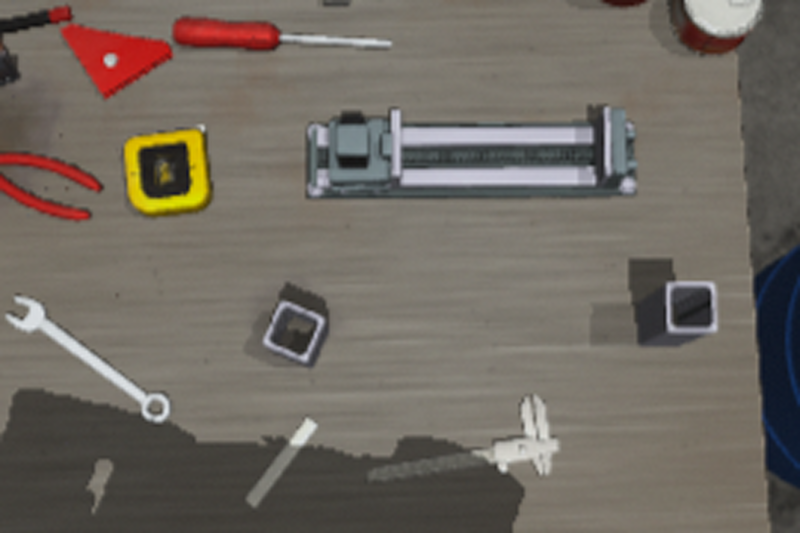

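View pics/b.png

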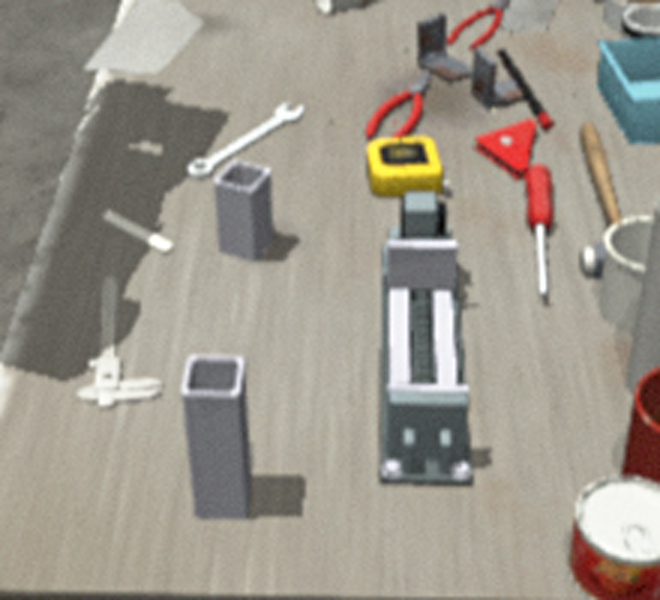

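The top view shows the taller offcut with its rim at about px (364,224) and nearly square to the world axes. The clamp lies at about (234–345, 160–186) with its y axis along world +y, and the shorter offcut is at about (230,230). The side view agrees. Next I'll refine the poses and check IK for a horizontal-tool grasp that rotates to vertical.

```bash
python3 - <<'E'
from h import *
f=lambda u,v:(130+u*.3375,120+v*180/533)
for n,p,z in [("rim",[(668,283),(714,283),(716,332),(668,333)],.125),("plate",[(306,195),(637,195)],.004),("fixtop",[(607,108),(603,186)],.07),("jawtop",[(399,110),(397,184)],.07)]:
    q=np.array([onplane("top",f(*a),z)[:2] for a in p]);print(n,np.round(q,3).tolist(),q.mean(0).round(4))
g=lambda u,v:(170+u/3,130+v/3)
for n,p,z in [("rimS",[(184,390),(245,390),(243,356),(196,357)],.125),("botS",[(192,517),(247,517)],0),("fixS",[(388,388),(467,388)],.07),("jawS",[(387,243),(456,243)],.07),("plateS",[(379,480),(472,482)],.008)]:
    q=np.array([onplane("side",g(*a),z)[:2] for a in p]);print(n,np.round(q,3).tolist(),q.mean(0).round(4))
def R(az,t): # tool z at angle t below horizontal towards az; closing axis horizontal
    z=np.array([np.cos(t)*np.cos(az),np.cos(t)*np.sin(az),-np.sin(t)]); y=np.array([-np.sin(az),np.cos(az),0]); 
    return np.c_[np.cross(y,z),y,z]
for az in (-.3,0,.3,.8):
  for t in (0,15,30,45,60,90,110,135):
    for s in (1,-1):
      M=R(az,np.radians(t))@np.diag([s,s,1]); c=np.array([.455,-.02,.075])
      j=solve_ik(c+.019*M[:,2],M); print(az,t,s,None if j is None else np.round(j,2))
print(state()["tcp_rot"])
E
```

```text
rim [[0.47, 0.006], [0.469, -0.032], [0.429, -0.031], [0.43, 0.008]] [ 0.4496 -0.0123]
plate [[0.575, 0.305], [0.569, 0.002]] [0.572  0.1537]
fixtop [[0.633, 0.038], [0.563, 0.045]] [0.5982 0.0412]
jawtop [[0.635, 0.219], [0.569, 0.222]] [0.6017 0.2208]
rimS [[0.433, -0.028], [0.475, -0.027], [0.471, 0.008], [0.437, 0.006]] [ 0.4539 -0.0102]
botS [[0.43, -0.031], [0.47, -0.03]] [ 0.45   -0.0304]
fixS [[0.575, 0.036], [0.633, 0.037]] [0.604  0.0367]
jawS [[0.576, 0.22], [0.635, 0.221]] [0.6058 0.2205]
plateS [[0.568, 0.002], [0.638, 0.001]] [0.6034 0.0011]
-0.3 0 1 [0.1  1.23 2.48 3.61 2.1  1.82]
-0.3 0 -1 [ 0.1   1.23  2.48  3.61  2.1  -1.33]
-0.3 15 1 [0.08 0.96 2.57 3.51 1.67 1.71]
-0.3 15 -1 [ 0.08  0.96  2.57  3.51  1.67 -1.43]
-0.3 30 1 [0.03 0.63 2.57 3.46 1.1  1.59]
-0.3 30 -1 [ 0.03  0.63  2.57  3.46  1.1  -1.55]
-0.3 45 1 [-0.03  0.39  2.49  3.53  0.53  1.43]
-0.3 45 -1 [-0.03  0.39  2.49  3.53  0.53 -1.71]
-0.3 60 1 [-0.08  0.29  2.35  4.64  0.11  0.27]
-0.3 60 -1 None
-0.3 90 1 [-0.15  0.39  2.   -0.    0.75 -1.42]
-0.3 90 -1 [-0.15  0.39  2.   -0.    0.75  1.72]
-0.3 110 
[... 1896 characters left out ...]
  1.47  1.06  1.83]
0.8 30 -1 [-0.75  0.62  2.3   1.47  1.06 -1.32]
0.8 45 1 [-0.61  0.46  2.28  1.32  0.81  2.14]
0.8 45 -1 [-0.61  0.46  2.28  1.32  0.81 -1.  ]
0.8 60 1 [-0.46  0.36  2.21  0.96  0.62  2.64]
0.8 60 -1 [-0.46  0.36  2.21  0.96  0.62 -0.5 ]
0.8 90 1 [-0.15  0.39  2.   -0.    0.75 -2.52]
0.8 90 -1 [-0.15  0.39  2.   -0.    0.75  0.62]
0.8 110 1 [ 0.01  0.52  1.83 -0.28  1.05 -2.19]
0.8 110 -1 [ 0.01  0.52  1.83 -0.28  1.05  0.95]
0.8 135 1 [ 0.13  0.74  1.62 -0.46  1.45 -2.02]
0.8 135 -1 [ 0.13  0.74  1.62 -0.46  1.45  1.12]
[[-9.56558481e-01  2.91540513e-01 -3.88604820e-05]
 [ 2.91540515e-01  9.56558481e-01 -2.48113455e-05]
 [ 2.99388113e-05 -3.50629079e-05 -9.99999999e-01]]
```

```bash
cat >> h.py <<'E'
def R(az,t,s=1):
    t=np.radians(t)
    z=np.array([np.cos(t)*np.cos(az),np.cos(t)*np.sin(az),-np.sin(t)]); y=np.array([-np.sin(az),np.cos(az),0]); 
    return np.c_[np.cross(y,z),y,z]@np.diag([s,s,1.])
def rep():
    s=state();print(round(s["clock"],2),np.round(s["ee_pos"],4),"gap",round(s["finger_gap"],4),"F",np.round(s["contact_force"],1),"gf",np.round(s["gripper_force"],1))
E
python3 - <<'E'
from h import *
for az in (np.pi/2,-np.pi/2):
 for s in (1,-1):
  for c,ts in (((.452,-.011,.072),(35,45)),((.46,.03,.14),(45,60,75,90,105,120,135)),((.46,.06,.02),(135,)),((.604,.128,.04),(90,)),((.605,.267,.072),(90,))):
   for t in ts:
    M=R(az,t,s); j=solve_ik(np.array(c)+.015*M[:,2],M); print(round(az,1),s,c,t,None if j is None else np.round(j,2))
E
```

```text
1.6 1 (0.452, -0.011, 0.072) 35 [-0.59  0.7   1.88  0.78  1.33  2.04]
1.6 1 (0.452, -0.011, 0.072) 45 [-0.54  0.61  1.92  0.71  1.19  2.13]
1.6 1 (0.46, 0.03, 0.14) 45 [-0.46  0.47  1.92  0.73  1.26  2.27]
1.6 1 (0.46, 0.03, 0.14) 60 [-0.34  0.36  1.94  0.56  1.1   2.47]
1.6 1 (0.46, 0.03, 0.14) 75 [-0.2   0.3   1.95  0.31  0.97  2.76]
1.6 1 (0.46, 0.03, 0.14) 90 None
1.6 1 (0.46, 0.03, 0.14) 105 [ 0.13  0.31  1.92 -0.32  0.96 -2.83]
1.6 1 (0.46, 0.03, 0.14) 120 [ 0.27  0.39  1.89 -0.58  1.08 -2.54]
1.6 1 (0.46, 0.03, 0.14) 135 [ 0.38  0.51  1.86 -0.76  1.25 -2.33]
1.6 1 (0.46, 0.06, 0.02) 135 [ 0.43  0.74  1.84 -0.8   1.12 -2.14]
1.6 1 (0.604, 0.128, 0.04) 90 None
1.6 1 (0.605, 0.267, 0.072) 90 [ 0.35  0.7   1.44  0.    1.   -2.8 ]
1.6 -1 (0.452, -0.011, 0.072) 35 [-0.59  0.7   1.88  0.78  1.33 -1.1 ]
1.6 -1 (0.452, -0.011, 0.072) 45 [-0.54  0.61  1.92  0.71  1.19 -1.01]
1.6 -1 (0.46, 0.03, 0.14) 45 [-0.46  0.47  1.92  0.73  1.26 -0.87]
1.6 -1 (0.46, 0.03, 0.14) 60 [-0.34  0.36  1.94  0.56  1.1  -0.67]
1.6 -1 (0.46, 0.03, 0.14) 75 [-0.2   0.3   1.95  0.31  0.97 -0.38]
1.6 -1 (0.46, 
[... 1339 characters left out ...]
2.11]
-1.6 -1 (0.452, -0.011, 0.072) 45 [ 0.31  0.6   1.94 -0.86  1.09 -2.22]
-1.6 -1 (0.46, 0.03, 0.14) 45 [ 0.38  0.51  1.86 -0.76  1.25 -2.33]
-1.6 -1 (0.46, 0.03, 0.14) 60 [ 0.27  0.39  1.89 -0.58  1.08 -2.54]
-1.6 -1 (0.46, 0.03, 0.14) 75 [ 0.13  0.31  1.92 -0.32  0.96 -2.83]
-1.6 -1 (0.46, 0.03, 0.14) 90 None
-1.6 -1 (0.46, 0.03, 0.14) 105 [-0.2   0.3   1.95  0.31  0.97  2.76]
-1.6 -1 (0.46, 0.03, 0.14) 120 [-0.34  0.36  1.94  0.56  1.1   2.47]
-1.6 -1 (0.46, 0.03, 0.14) 135 [-0.46  0.47  1.92  0.73  1.26  2.27]
-1.6 -1 (0.46, 0.06, 0.02) 135 [-0.4   0.7   1.96  0.85  1.05  2.08]
-1.6 -1 (0.604, 0.128, 0.04) 90 None
-1.6 -1 (0.605, 0.267, 0.072) 90 [ 0.35  0.7   1.44 -0.    1.   -2.8 ]
```

```bash
python3 - <<'E'
from h import *
A=np.pi/2
move_pose([.54,.13,.33],R(A,90,-1))
m=camera_model("wrist"); im=snapshot("wrist"); save("w0",im)
print(np.round(m["xyz"],3),np.round(m["rotation"],2).tolist())
for k,z in dict(long_offcut_center=.0625,clamp=0,fixed_jaw_face=.04,jaw_face=.04,jaw_grip=.07,release_face=.07).items():
    for r in spot_point(k,"wrist")[:1]: print(k,round(r["score"],2),np.round(r["location"]),np.round(onplane("wrist",r["location"],z,m),3))
np.save("m.npy",m,allow_pickle=True)
M=R(A,45,-1); c=np.array([.452,-.011,.072])
move_pose(c-.15*M[:,2],M); rep()
save("s1",snapshot("side"))
for n in("long_offcut_center",):
    for r in spot_point(n,"side")[:1]:print(r["score"],onplane("side",r["location"],.0625))
E
```

```text
[0.541 0.205 0.522] [[1.0, 0.0, -0.0], [0.0, -0.96, -0.26], [-0.0, 0.26, -0.96]]
long_offcut_center 0.74 [226. 257.] [ 0.457 -0.006  0.062]
clamp 0.57 [316. 151.] [0.603 0.156 0.   ]
fixed_jaw_face 0.75 [318. 224.] [0.606 0.043 0.04 ]
jaw_face 0.7 [320. 110.] [0.602 0.22  0.04 ]
jaw_grip 0.56 [325.  78.] [0.604 0.26  0.07 ]
release_face 0.64 [344.  74.] [0.629 0.265 0.07 ]
4.76 [ 0.4525 -0.1166  0.1785] gap 0.0929 F [ 0.8  0.1 -1.1] gf 0.0
```

View pics/w0.png

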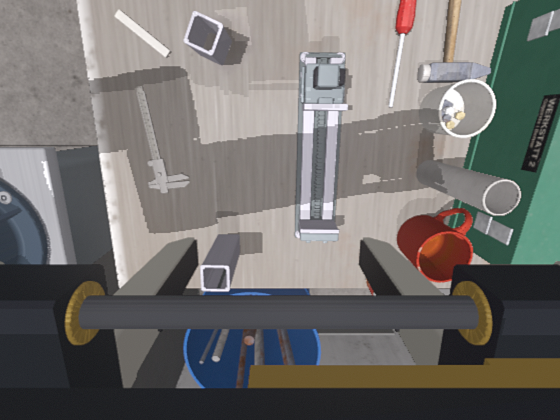

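View pics/s1.png

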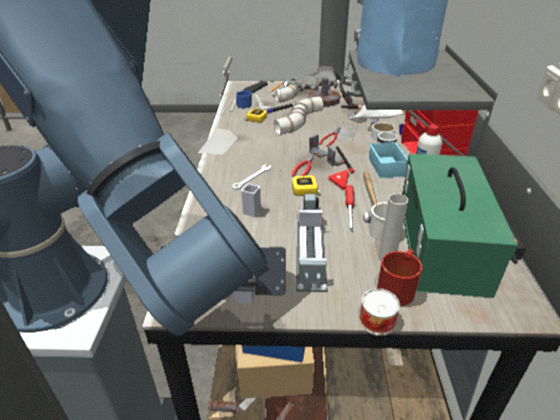

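The wrist view shows the clamp at columns 297–348, rows 52–240, and the tube rim at about (215,277), which agrees with the other views. The side view shows the gripper at standoff over the tube with nothing in the way. I'll grasp it and lay it down.

```bash
python3 - <<'E'
from h import *
A=np.pi/2; M=R(A,45,-1); c=np.array([.452,-.011,.072])
grip(.075,50)
print(move_straight(c+.015*M[:,2],speed=.12,max_force=10)); rep()
grip(.03,50); rep()
move_straight(c+.015*M[:,2]+[0,0,.07],speed=.1); rep()
for t in (60,75,90,105,120,135):
    f=(t-45)/90; g=np.array([.452+.008*f,-.011+.071*f,.142-.06*f]); Mt=R(A,t,-1)
    move_pose(g+.015*Mt[:,2],Mt)
rep()
save("t1",np.vstack([snapshot("top")[150:330,150:430],snapshot("side")[150:330,130:410]]))
E
```

```text
False
6.92 [ 0.4523 -0.0008  0.0617] gap 0.0751 F [0.2 0.7 0.4] gf 0.0
7.58 [ 0.452  -0.0005  0.0614] gap 0.0394 F [-0.7 -0.5  0.5] gf 49.8
8.43 [ 4.518e-01 -3.000e-04  1.310e-01] gap 0.0398 F [ 0.4  0.8 -1.7] gf 49.8
10.79 [0.4595 0.049  0.0706] gap 0.0396 F [-0.9  0.1 -1.5] gf 49.8
```

View pics/t1.png

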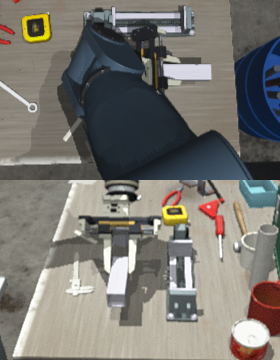

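The tube is held level along y, with the near end at about (190,72) in the top crop. Next I'll lower it.

```bash
python3 - <<'E'
from h import *
A=np.pi/2; M=R(A,135,-1); p=np.array(state()["ee_pos"])
move_straight(p-[0,0,.052],speed=.1)
print(move_straight(p-[0,0,.068],speed=.02,max_force=6)); rep()
grip(.06); rep()
q=np.array(state()["ee_pos"])
move_straight(q-.13*M[:,2],speed=.2)
move_pose([.46,.05,.16],R(A,90,-1)); rep()
im=snapshot("top"); 
for n,cm in (("long_offcut_center","top"),("long_offcut_center","side"),("short_offcut_center","side")):
    if cm=="side": im2=snapshot("side")
    for r in spot_point(n,cm)[:1]:print(n,cm,r["score"],r["location"],onplane(cm,r["location"],.04 if "short" in n else .02))
save("t2",np.vstack([im[150:330,150:430],im2[150:330,130:410]]))
E
```

```text
True
12.12 [0.4601 0.0484 0.0093] gap 0.0396 F [0.4 1.  5.1] gf 49.8
12.7 [0.4598 0.0483 0.0089] gap 0.0598 F [-0.1  0.3 -0.3] gf 0.0
14.37 [0.4593 0.0499 0.1591] gap 0.06 F [-0.4  0.2 -0.3] gf 0.0
long_offcut_center top 0.83 [328.9, 222.6] [0.46751421 0.05337083 0.02      ]
long_offcut_center side 0.56 [249.4, 271.1] [0.45863908 0.04828613 0.02      ]
short_offcut_center side 0.76 [251.3, 202.1] [0.44465796 0.30209829 0.04      ]
```

View pics/t2.png

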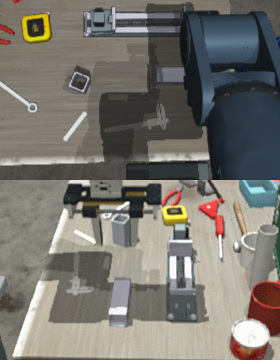

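The offcut lies flat along y with its centre at about (0.46, 0.049), and the short one is still standing. I'll retake it across the middle and set it on the rails.

```bash
python3 - <<'E'
from h import *
A=np.pi/2; D=R(A,90,-1)
move_pose([.46,.049,.07],D)
print(move_straight([.46,.049,.006],speed=.1,max_force=10)); rep()
grip(.03,40); rep()
move_straight([.46,.049,.16],speed=.2)
move_pose([.604,.128,.10],D); rep()
move_straight([.604,.128,.034],speed=.1)
print(move_straight([.604,.128,.020],speed=.02,max_force=6)); rep()
grip(.055); rep()
move_straight([.604,.128,.15],speed=.2)
move_pose([.45,.16,.3],D)
im=snapshot("top"); im2=snapshot("side"); 
H=dict(long_offcut_center=.04,fixed_jaw_face=.04,jaw_face=.04,jaw_grip=.07,release_face=.07)
for c in("top","side"):
  for k,z in H.items():
    for r in spot_point(k,c)[:1]:print(c,k,round(r["score"],2),np.round(onplane(c,r["location"],z),3))
rep()
save("t3",cv2.resize(np.hstack([im[140:240,210:380],im2[170:310,230:400][:100*140//100][:140].repeat(1,0)[20:120]]),None,fx=2.3,fy=2.3))
E
```

```text
False
15.91 [0.4605 0.049  0.0067] gap 0.0602 F [-0.5 -0.3 -0. ] gf 0.0
16.4 [0.4601 0.049  0.0063] gap 0.0391 F [-0.7  0.1  5. ] gf 40.0
18.05 [0.6029 0.1275 0.0995] gap 0.0393 F [-0.3  0.1 -2.4] gf 40.0
True
19.33 [0.6038 0.128  0.0261] gap 0.0391 F [-1.6 -0.9  5.5] gf 39.9
19.85 [0.6035 0.1279 0.0255] gap 0.0554 F [ 0.   0.1 -0.3] gf 0.0
top jaw_face 0.77 [0.606 0.219 0.04 ]
top jaw_grip 0.69 [0.605 0.258 0.07 ]
side fixed_jaw_face 0.59 [0.607 0.048 0.04 ]
side jaw_face 0.59 [0.606 0.222 0.04 ]
side jaw_grip 0.72 [0.611 0.266 0.07 ]
side release_face 0.55 [0.627 0.261 0.07 ]
22.1 [0.45 0.16 0.3 ] gap 0.0553 F [ 0.5 -1.4 -0.9] gf 0.0
```

View pics/t3.png

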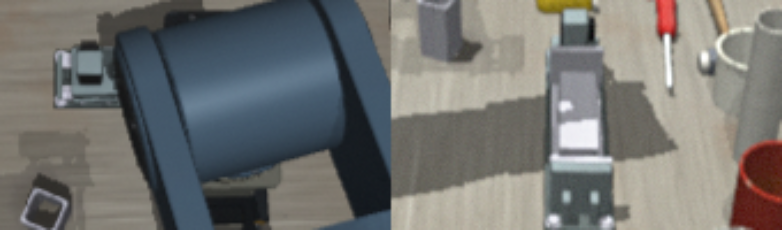

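The offcut sits on the rails between the jaws. Next is the release and the slide.

```bash
python3 - <<'E'
from h import *
A=np.pi/2; D=R(A,90,-1); x,y=.608,.2625
grip(.062,30)
move_pose([x,y,.12],D)
print(move_straight([x,y,.053],speed=.08,max_force=8)); rep()
grip(.03,30); rep()
s=state()["ee_pos"]
save("g",snapshot("side"))
print(move_straight([x-.0005,y-.050,.053],speed=.06,max_force=15)); rep()
print(move_straight([x-.0006,y-.070,.053],speed=.02,max_force=12)); rep()
print("travel",s[1]-state()["ee_pos"][1])
save("g2",snapshot("side"))
E
```

```text
False
24.49 [0.6084 0.2626 0.0535] gap 0.0623 F [-0.1  0.1  0.2] gf 0.0
25.05 [0.6062 0.2625 0.0532] gap 0.0361 F [-10.8  -0.1   8.7] gf 30.0
False
26.08 [0.6056 0.2124 0.0532] gap 0.0364 F [-10.6  -0.4   8.1] gf 30.0
True
26.47 [0.6054 0.2112 0.0532] gap 0.0358 F [-0.6  1.7  3.7] gf 30.0
travel 0.051330345142466066
```

Gap 36 mm means the button is fully in. The second stop came from a change in side force rather than contact at the end, so I'll continue from the current x while holding the squeeze.

```bash
python3 - <<'E'
from h import *
p=np.array(state()["ee_pos"]); 
print(move_straight([p[0]-.0002,p[1]-.02,.053],speed=.02,max_force=14)); rep()
print("travel",.2625-state()["ee_pos"][1])
im=snapshot("side"); save("g3",cv2.resize(im[170:310,230:400],None,fx=4,fy=4))
E
```

```text
True
26.86 [0.6054 0.2113 0.0532] gap 0.036 F [-0.2  2.4  3.8] gf 30.0
travel 0.05121442990798489
```

View pics/g3.png

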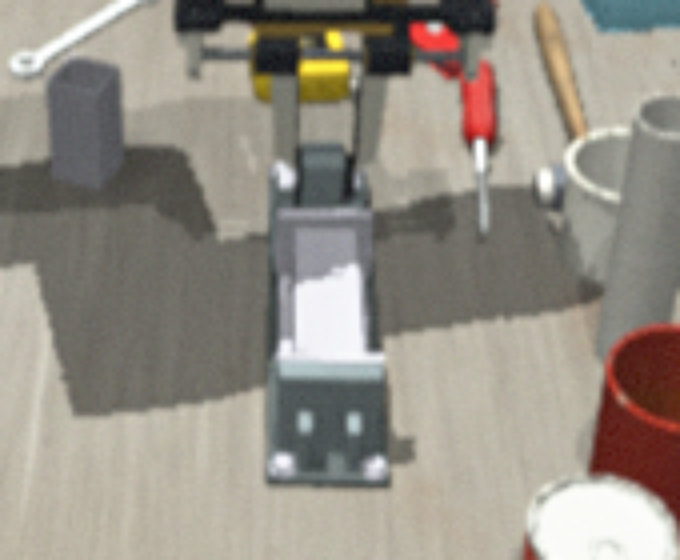

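```bash
python3 - <<'E'
from h import *
f=lambda u,v:(230+u/4,170+v/4)
for n,a,z in (("jawtop L",(278,211),.07),("jawtop R",(372,211),.07),("fix top L",(276,359),.07),("fix R",(384,359),.07)):print(n,onplane("side",f(*a),z).round(4))
im=snapshot("side")
for c in("top","side","wrist"):
  m=camera_model(c); snapshot(c)
  for k,z in dict(long_offcut_center=.04,fixed_jaw_face=.04,jaw_face=.04,jaw_grip=.07).items():
    for r in spot_point(k,c)[:1]:print(c,k,round(r["score"],2),np.round(onplane(c,r["location"],z,m),3))
# compare jaw edge before/after at finer scale
a=cv2.imread("pics/g.png")[170:310,265:355]; b=im[170:310,265:355,::-1]
cv2.imwrite("pics/cmp.png",cv2.resize(np.hstack([a,b]),None,fx=4.2,fy=4.2,interpolation=cv2.INTER_CUBIC))
E
```

```text
jawtop L [0.5768 0.1705 0.07  ]
jawtop R [0.6352 0.1712 0.07  ]
fix top L [0.5738 0.0348 0.07  ]
fix R [0.6342 0.0358 0.07  ]
side long_offcut_center 0.98 [0.603 0.109 0.04 ]
side fixed_jaw_face 0.81 [0.605 0.049 0.04 ]
side jaw_face 0.97 [0.601 0.172 0.04 ]
side jaw_grip 0.85 [0.614 0.216 0.07 ]
wrist long_offcut_center 0.79 [0.606 0.108 0.04 ]
wrist jaw_face 0.89 [0.603 0.168 0.04 ]
wrist jaw_grip 0.95 [0.605 0.21  0.07 ]
```

View pics/cmp.png

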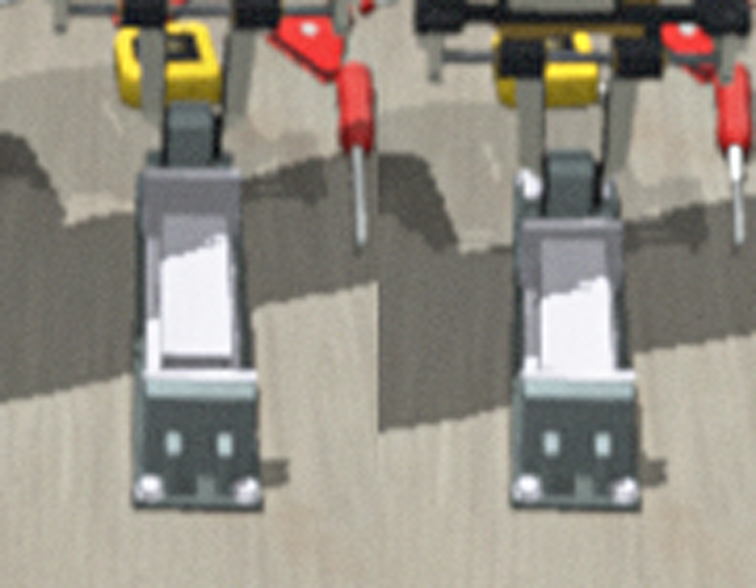

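```bash
python3 - <<'E'
from h import *
f=lambda u,v:(265+u/4.2,170+v/4.2)
print("tube end (expect .0655)",onplane("side",f(198,355),.06),"jaw edge",onplane("side",f(198,371),.07))
rep()
for d in (.002,.004,.006):
    p=np.array(state()["ee_pos"])
    print(move_straight([p[0],p[1]-.003,.053],speed=.008,max_force=25)); rep(); print(state()["moment"].round(2) if hasattr(state()["moment"],"round") else "")
E
```

```text
tube end (expect .0655) [0.60462909 0.06389684 0.06      ] jaw edge [0.60339245 0.0399612  0.07      ]
27.71 [0.6054 0.2113 0.0532] gap 0.0357 F [-0.5  3.2  4.7] gf 30.0
False
28.2 [0.6054 0.2111 0.0532] gap 0.0359 F [-1.5 17.6  1.7] gf 30.0
[ 3.13  0.05 -0.16]
False
28.45 [0.6054 0.211  0.0532] gap 0.0356 F [-1.9 18.8  1.3] gf 30.0
[ 3.33  0.   -0.14]
False
28.7 [0.6055 0.211  0.0533] gap 0.0361 F [-1.8 18.4  1.9] gf 30.0
[ 3.3   0.03 -0.14]
```

```bash
python3 - <<'E'
from h import *
rs=lambda i,w,h:cv2.resize(i,(w,h),interpolation=cv2.INTER_CUBIC)
S=snapshot("side");
for r in cut_out("long_offcut_center","side")[:1]:
    k=r["mask"].astype(np.uint8); ys,xs=np.nonzero(k); print("side",r["score"],ys.min(),ys.max(),xs.min(),xs.max()); 
    for y in range(ys.min(),ys.max()+1,4): q=xs[ys==y]; print(y,q.min(),q.max(),end="; ")
    print()
T=snapshot("top"); m=camera_model("wrist"); W=snapshot("wrist")
for r in cut_out("long_offcut_center","wrist")[:1]:
    ys,xs=np.nonzero(r["mask"]); print("wrist",r["score"],ys.min(),ys.max(),xs.min(),xs.max())
u0,v0=proj("wrist",[.604,.2,.07],m); u1,v1=proj("wrist",[.604,.04,.06],m); print(u0,v0,u1,v1)
big=np.zeros((600,800,3),np.uint8)
big[:,:400]=rs(S[205:275,288:335],400,600)
cx,cy=int((u0+u1)/2),int((v0+v1)/2); cx=np.clip(cx,120,440);cy=np.clip(cy,90,330)
big[:300,400:]=rs(W[cy-90:cy+90,cx-120:cx+120],400,300)
big[300:,400:]=rs(T[140:200,260:340],400,300)
print(cx,cy); save("mos",big)
E
```

```text
side 0.77 227 257 303 320
227 303 315; 231 303 318; 235 303 319; 239 303 319; 243 303 319; 247 303 320; 251 303 320; 255 303 320; 
wrist 0.74 31 117 0 92
274.20293912627716 263.5932234002287 275.27113792547965 447.2049323733172
274 330
```

View pics/mos.png

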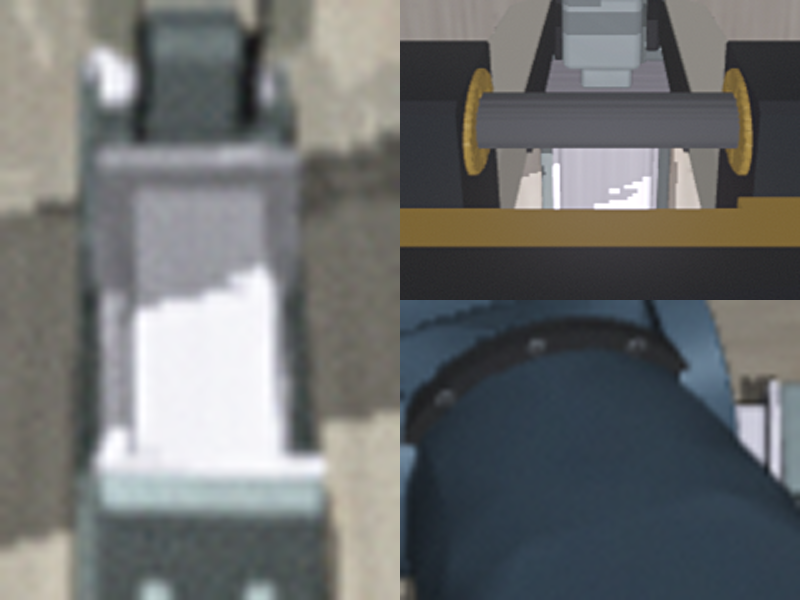

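The sliding jaw stops hard at about 18 N. The tube's end is at the fixed jaw (top crop, col ~765), and in the side crop it lies straight. Now I'll let go, retreat and check.

```bash
python3 - <<'E'
from h import *
A=np.pi/2; D=R(A,90,-1)
grip(.062); rep(); p=np.array(state()["ee_pos"])
move_straight([p[0],p[1],.16],speed=.15)
move_pose([.25,.45,.3],D); rep()
for c in("top","side"):
  im=snapshot(c); save("fin_"+c,im)
  for k,z in dict(long_offcut_center=.04,short_offcut_center=.04,fixed_jaw_face=.04,jaw_face=.04,jaw_grip=.07,release_face=.07,caliper=0,tape_measure=0,spanner=0).items():
    for r in spot_point(k,c)[:1]:print(c,k,round(r["score"],2),np.round(onplane(c,r["location"],z),3))
# brightness profiles along the clamp axis in the top view (z=.07), before and after
m=camera_model("top")
for n in("top0","fin_top"):
  g=cv2.cvtColor(cv2.imread(f"pics/{n}.png"),cv2.COLOR_BGR2GRAY)
  for x in(.604,.580):
    ys=np.arange(.02,.25,.003); uv=np.array([proj("top",[x,y,.07],m) for y in ys],np.float32)
    print(n,x,cv2.remap(g,uv[:,0].reshape(1,-1),uv[:,1].reshape(1,-1),cv2.INTER_LINEAR).ravel().tolist())
E
```

```text
29.59 [0.6053 0.2078 0.0529] gap 0.0621 F [ 0.  -0.6 -0.9] gf 0.0
32.12 [0.2507 0.4497 0.2996] gap 0.062 F [ 0.3 -0.2  0.4] gf 0.0
top long_offcut_center 0.65 [0.611 0.102 0.04 ]
top short_offcut_center 0.68 [0.436 0.32  0.04 ]
top fixed_jaw_face 0.63 [0.602 0.038 0.04 ]
top jaw_face 0.82 [0.606 0.16  0.04 ]
top jaw_grip 0.55 [0.608 0.203 0.07 ]
top caliper 0.83 [0.337 0.165 0.   ]
top tape_measure 0.75 [0.592 0.431 0.   ]
top spanner 0.85 [0.427 0.502 0.   ]
side long_offcut_center 0.64 [0.599 0.102 0.04 ]
side short_offcut_center 0.75 [0.607 0.054 0.04 ]
side fixed_jaw_face 0.74 [0.602 0.043 0.04 ]
side jaw_face 0.56 [0.604 0.168 0.04 ]
side jaw_grip 0.96 [0.611 0.214 0.07 ]
side release_face 0.49 [0.632 0.216 0.07 ]
side caliper 0.57 [0.339 0.162 0.   ]
side tape_measure 0.75 [0.595 0.433 0.   ]
side spanner 0.61 [0.425 0.497 0.   ]
top0 0.604 [54, 72, 127, 127, 124, 119, 171, 179, 42, 47, 59, 109, 138, 135, 133, 134, 144, 156, 156, 154, 151, 151, 150, 147, 145, 146, 145, 148, 148, 146, 142, 141, 140, 138, 134, 133, 131, 129, 130, 128, 127, 125, 126, 126, 125, 126, 124, 123, 123, 
[... 578 characters left out ...]
187, 85, 176, 198, 198, 198, 197, 197, 197, 197, 196, 196, 195, 195, 195, 195, 194, 195, 195, 194, 195, 195, 195, 194, 194, 195, 195, 195, 196, 195, 195, 196, 195, 196, 195, 195, 195, 196, 196, 196, 196, 194, 181, 197, 188, 152, 144, 134, 82, 107, 117, 124, 125, 143, 143, 143, 143, 142, 142, 142, 129, 76, 112, 94, 91, 112, 112, 114, 121, 123]
fin_top 0.58 [102, 109, 131, 139, 134, 115, 142, 175, 99, 75, 90, 91, 91, 90, 90, 89, 88, 87, 87, 86, 83, 82, 83, 81, 78, 78, 76, 74, 72, 72, 71, 70, 70, 70, 72, 71, 71, 72, 72, 72, 72, 73, 73, 72, 72, 74, 74, 74, 75, 95, 169, 191, 135, 74, 114, 128, 138, 139, 138, 138, 135, 131, 132, 132, 131, 124, 125, 127, 131, 137, 123, 117, 166, 164, 172, 195, 196]
```

The top-view profile gives faces at about y = 0.0425 and 0.1675, a 125 mm gap. There is no dark gap at either end of the tube, and the bystanders haven't moved. Handing in.

```bash
python3 -c "
from plant import *
print(close_job())"
```

```text
the job is handed in; nothing more can be done
None
```

The taller offcut was laid down, retaken across its middle, set on the rails and nipped end to end, with the jaw let go to lock (measured gap about 125 mm) and the bystanders left in place; I handed the job in at about 33 s on the robot's clock, and it returned no verdict.

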